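Re-park the hot-air nozzles on their own stands

TASK

The four hot-air nozzles on the LED repair bench are all parked on the wrong stands. Swap them round, using the empty cross-footed stand as the parking place on the way, until each nozzle sits upright and fully down over the peg of the stand whose foot matches its mouth: narrow round on the small disc, wide round on the large disc, square on the square foot, flat slot on the oblong foot. Leave the cross-footed stand empty again and do not push the tub of screws aside.

Things in the scene. Friction and masses are not known exactly. Their poses are not given: they have to be found in the camera images.
- nozzle_narrow: Loose hot-air nozzle of bare steel, about 110 g, standing upright mouth up over a stand's peg. Origin at the centre of the collar's lower rim (so 8 mm above the bench when on a stand), z up through the mouth. Collar: open tube 42 mm outside, 36 mm inside, 40 mm tall; closed above. Head: cone narrowing to a 16 mm round tip, 72 mm above the origin. Grip the 42 mm collar between 20 and 38 mm above the origin.
- nozzle_wide: Loose hot-air nozzle of bare steel, about 110 g, standing upright mouth up over a stand's peg. Origin at the centre of the collar's lower rim (so 8 mm above the bench when on a stand), z up through the mouth. Collar: open tube 42 mm outside, 36 mm inside, 40 mm tall; closed above. Head: wide round bell, 56 mm in diameter from 50 mm to its top at 74 mm above the origin; can be gripped there.
- nozzle_square: Loose hot-air nozzle of bare steel, about 110 g, standing upright mouth up over a stand's peg. Origin at the centre of the collar's lower rim (so 8 mm above the bench when on a stand), z up through the mouth. Collar: open tube 42 mm outside, 36 mm inside, 40 mm tall; closed above. Head: square box 40 x 40 mm, sides along the body's x and y, from 46 to 74 mm above the origin; can be gripped there.
- nozzle_slot: Loose hot-air nozzle of bare steel, about 110 g, standing upright mouth up over a stand's peg. Origin at the centre of the collar's lower rim (so 8 mm above the bench when on a stand), z up through the mouth. Collar: open tube 42 mm outside, 36 mm inside, 40 mm tall; closed above. Head: flat box with a slot mouth, 64 mm long along the body's x, 16 mm thick along y, from 46 to 74 mm above the origin; can be pinched across the 16 mm.
- stand_small_disc: Parking stand with a small round foot, 78 mm in diameter: place of the narrow round nozzle. Fixed to the bench; origin on the underside, on the peg's axis; z up. Foot 8 mm thick, black plastic; in its middle an aluminium peg, 16 mm in diameter with a tapered top, whose tip is 32 mm above the bench.
- stand_large_disc: Parking stand with a large round foot, 122 mm in diameter: place of the wide round nozzle. Fixed to the bench; origin on the underside, on the peg's axis; z up. Foot 8 mm thick, black plastic; in its middle an aluminium peg, 16 mm in diameter with a tapered top, whose tip is 32 mm above the bench.
- stand_square: Parking stand with a square foot, 96 x 96 mm: place of the square nozzle. Fixed to the bench; origin on the underside, on the peg's axis; z up. Foot 8 mm thick, black plastic; in its middle an aluminium peg, 16 mm in diameter with a tapered top, whose tip is 32 mm above the bench.
- stand_oblong: Parking stand with an oblong foot, 130 mm along x, 56 mm along y: place of the flat slot nozzle. Fixed to the bench; origin on the underside, on the peg's axis; z up. Foot 8 mm thick, black plastic; in its middle an aluminium peg, 16 mm in diameter with a tapered top, whose tip is 32 mm above the bench.
- stand_cross: Spare stand with a cross-shaped foot (two bars 116 x 26 mm), empty at the start: the free spot. The collar rests on the bars. Fixed to the bench; origin on the underside, on the peg's axis; z up. Foot 8 mm thick, black plastic; in its middle an aluminium peg, 16 mm in diameter with a tapered top, whose tip is 32 mm above the bench.
- screw_tub: Round grey tub full of small screws, loose, 64 mm in diameter and 27 mm tall, standing among the stands; origin at the centre of its underside. To be left alone.
Things that resemble listed ones, but are neither listed nor needed, are in the scene too. What is shaped like the nozzle_narrow but green or red is not meant.

How it is judged:
On the way:
1. one of the nozzles is parked, fully down and let go, on the cross-footed stand (((horizontal distance between nozzle_narrow and stand_cross below 0.014 m and z of nozzle_narrow in the frame of stand_cross between 0.005 and 0.011 m and angle between nozzle_narrow's own z axis and vertical below 0.08 rad and linear speed of nozzle_narrow below 0.03 m/s and contact force between the fingers and nozzle_narrow below 0.1 N) or (horizontal distance between nozzle_wide and stand_cross below 0.014 m and z of nozzle_wide in the frame of stand_cross between 0.005 and 0.011 m and angle between nozzle_wide's own z axis and vertical below 0.08 rad and linear speed of nozzle_wide below 0.03 m/s and contact force between the fingers and nozzle_wide below 0.1 N) or (horizontal distance between nozzle_square and stand_cross below 0.014 m and z of nozzle_square in the frame of stand_cross between 0.005 and 0.011 m and angle between nozzle_square's own z axis and vertical below 0.08 rad and linear speed of nozzle_square below 0.03 m/s and contact force between the fingers and nozzle_square below 0.1 N) or (horizontal distance between nozzle_slot and stand_cross below 0.014 m and z of nozzle_slot in the frame of stand_cross between 0.005 and 0.011 m and angle between nozzle_slot's own z axis and vertical below 0.08 rad and linear speed of nozzle_slot below 0.03 m/s and contact force between the fingers and nozzle_slot below 0.1 N))), for 0.2 s.
At the end, for the whole second after the job is handed in: Each nozzle rests on its own stand, axis within 14 mm of the peg, collar down on the foot within 3 mm, upright within 0.08 rad; the cross-footed stand is empty, no nozzle within 50 mm of it; the tub of screws is within 30 mm of where it was (horizontal distance between nozzle_narrow and stand_small_disc below 0.014 m and z of nozzle_narrow in the frame of stand_small_disc between 0.005 and 0.011 m and angle between each of nozzle_narrow, nozzle_wide, nozzle_square, nozzle_slot's own z axis and vertical below 0.08 rad and linear speed of each of nozzle_narrow, nozzle_wide, nozzle_square, nozzle_slot below 0.03 m/s and horizontal distance between nozzle_wide and stand_large_disc below 0.014 m and z of nozzle_wide in the frame of stand_large_disc between 0.005 and 0.011 m and horizontal distance between nozzle_square and stand_square below 0.014 m and z of nozzle_square in the frame of stand_square between 0.005 and 0.011 m and horizontal distance between nozzle_slot and stand_oblong below 0.014 m and z of nozzle_slot in the frame of stand_oblong between 0.005 and 0.011 m and horizontal distance between each of nozzle_narrow, nozzle_wide, nozzle_square, nozzle_slot and stand_cross above 0.05 m and distance of screw_tub from where it was at the start of the episode below 0.03 m); the robot touches nothing.
It fails at once if the tub of screws is pushed more than 30 mm or tipped (distance of screw_tub from where it was at the start of the episode above 0.03 m or angle between screw_tub's own z axis and vertical above 0.4 rad).
It also fails if it takes over 136 s, if anything falls off the work surface, if the arm or the gripper's body presses on something with over 40 N, if the wrist force passes 120 N, or if a joint passes its speed limit or range.

ROBOT

A 6-joint arm with a two-finger parallel gripper is mounted at the origin on the work surface. World frame = base frame: x ahead of the robot, y to its left, z up, the work surface at z = 0. Lengths are in m, angles in rad, forces in N, time in s.
With the tool pointing down it reaches from about 0.3 to 0.95 m from the base axis. Payload 3.1 kg.
Tool frame: the origin (TCP) lies at the very end of the fingers, on their centre line; the grasp point (between the pads) lies 19 mm behind it; z points along the fingers, y is the line along which they close (so a half turn about z gives the same grasp; the last joint's range is limited). The gripper opens to 85 mm and grips with 20 to 120 N. Pads are 22 mm wide; open, the fingers measure 114 mm over their backs; the gripper's body (76 mm by 85 mm) begins 54 mm behind the grasp point. The pads swing forward as they close: fully open they stand 13 mm farther back than shut.
Start: joints at [-1.236, 0.308, 1.634, -0, 1.2, -0.07], TCP at [0.246, -0.575, 0.231] pointing down, gripper open.
Joint ranges: [-3.06, 3.06], [-0.79, 1.96], [0.05, 2.63], [-1.19, 4.34], [0.05, 2.64], [-2.94, 2.94]. Speed limits (rad/s): [2.79, 2.79, 3.14, 3.14, 3.14, 3.14].

INTERFACE

Orientations are given as a unit quaternion [x, y, z, w].
In Python, from plant import env gives the robot as it stands. Calls block until the motion is done:
- env.move_pose(position, orientation): joint-space move of the TCP to a pose.
- env.move_l(position, orientation=None, velocity=0.15, guard=None): straight line of the TCP; orientation=None keeps the orientation; velocity is the mean speed in m/s. With guard (N) it stops when the force on the tool has changed by that much, and returns True; else False.
- env.move_j(angles): joint-space move.
- env.ungrasp() and env.close_gripper(effort=None): open the fingers fully, or close them until they stop; effort is the grip in N (None keeps the last).
- env.dwell(seconds).
- env.inverse_kinematics(position, orientation): joint angles nearest the present ones, or None.
- env.snapshot(name): name is "side" or "top" or "wrist"; returns a dict with "color" (480x640x3 uint8, blue, green, red), "range_z" (480x640 float32, m along the optical axis (not along the pixel's ray), 0 where there is no reading), "fx", "fy", "cx", "cy" (pixels), "world_from_camera" (4x4, takes a point from camera to world coordinates); the wrist camera has in their place "T_tool_cam" (4x4, takes a point from camera to tool coordinates, whose origin is the TCP and whose axes are the flange's). Camera axes: x right, y up, looking along -z (the intrinsics and any distortion apply to the point x, -y, -z); pixel columns grow to the right and rows downward; lengths in m; the calibration is good to about 2 mm. A picture is of the moment at which its call begins: read the wrist's pose just before it.
A pose or a line that the arm cannot do raises env.MotionError and nothing moves.
- env.finish_job(): hands the job in; it is judged then, once.
Readings, each from a call of its own:
- env.read_time_s(): time.
- env.read_joints(): joint angles.
- env.read_joint_vel(): joint speeds.
- env.read_joint_efforts(): joint torques, N m.
- env.read_tcp_pos(): TCP position.
- env.read_tcp_rot(): TCP orientation.
- env.read_contact_force(): force on the tool from outside, world axes, zero at the start.
- env.read_moment(): the same for the moment, N m.
- env.read_opening(): finger opening in m.
- env.read_finger_force(): force on a finger pad.
Only numpy, scipy, OpenCV 4.12 (cv2) and the standard library are available. Lean on these libraries where they do the work, as an engineer would, in place of code of your own. Each camera call takes 0.05 s, during which the arm holds its last target. There are 200 camera calls.

## Working session

There is one attempt and no reset: what is moved stays moved. The work goes in short steps, each a Python script; the robot and the scene stay as the last script left them, time stands still between calls to the robot, and variables do not carry over. Pictures are saved under pics/ and viewed, at most 14 in all, crops included, and the job is handed in when it is done.

```bash
ls; mkdir -p pics
python3 - <<'E'
from plant import env
import cv2,pickle
for n in("top","side"):
    s=env.snapshot(n);cv2.imwrite(f"pics/{n}0.png",s["color"]);pickle.dump(s,open(f"{n}0.pkl","wb"))
    print(n,s["fx"],s["fy"],s["cx"],s["cy"],s["world_from_camera"].round(3),s.keys())
print(env.read_tcp_pos(),env.read_tcp_rot(),env.read_time_s())
E
```

```text
pics
top 476.9134632754958 476.9134632754958 316.1916628467271 234.17800557391305 [[ 0.017  0.993 -0.119  0.347]
 [-1.     0.015 -0.018 -0.007]
 [-0.016  0.12   0.993  0.938]
 [ 0.     0.     0.     1.   ]] dict_keys(['color', 'range_z', 'fx', 'fy', 'cx', 'cy', 'world_from_camera'])
side 465.87059592619806 465.87059592619806 319.284406827189 247.7123926354068 [[-0.899  0.316 -0.302  0.18 ]
 [-0.437 -0.663  0.608  0.562]
 [-0.008  0.679  0.734  0.727]
 [ 0.     0.     0.     1.   ]] dict_keys(['color', 'range_z', 'fx', 'fy', 'cx', 'cy', 'world_from_camera'])
[ 0.24588679 -0.57376545  0.23014611] [ 9.79583651e-01  2.01034154e-01 -1.39043741e-04 -1.05867224e-03] 0.1
```

View pics/top0.png

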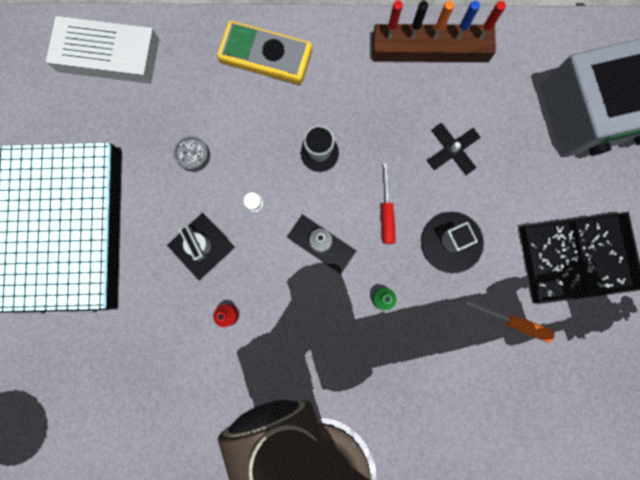

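View pics/side0.png

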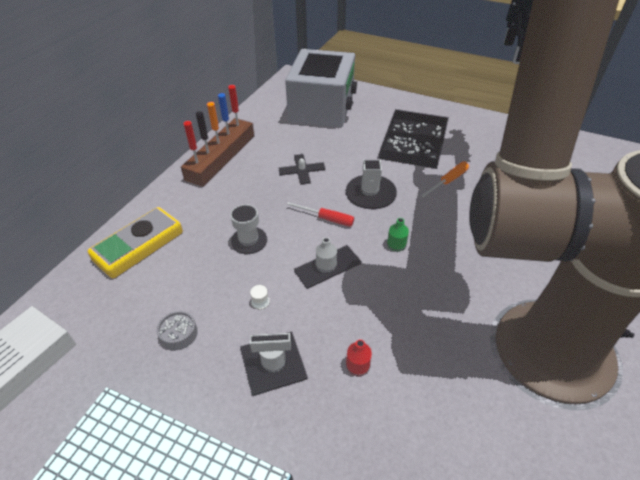

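The top view shows slot on the square foot (200,245), narrow on the oblong (322,240), square on the large disc (460,238), wide on the small disc (320,150), the cross empty (455,148) and the tub at (192,153). The side view agrees. Next I measure positions from the depth data.

```bash
cat > h.py <<'E'
import numpy as np,cv2,pickle
def world(s):
    v,u=np.mgrid[:480,:640]; z=s["range_z"]
    p=np.stack([(u-s["cx"])/s["fx"]*z,-(v-s["cy"])/s["fy"]*z,-z,np.ones_like(z)],-1)@s["world_from_camera"].T
    p=p[...,:3]; p[z==0]=np.nan; return p
G=dict(sq_slot=(200,245),ob_narrow=(322,240),lg_square=(455,240),sm_wide=(320,150),cross=(455,148),tub=(192,153))
def measure(s,names=G):
    P=world(s); out={}
    for n in names:
        u,v=G[n]; w=np.s_[v-42:v+42,u-42:u+42]; p=P[w]; c=s["color"][w].max(-1)
        foot=p[(c<70)&(p[...,2]>.004)&(p[...,2]<.013)]
        hd=p[p[...,2]>(.02 if n=="tub" else .07)]
        r=[n]
        if len(foot)>30:
            q=(foot[:,:2]*1000).astype(np.float32); r+=["foot",cv2.minEnclosingCircle(q),cv2.minAreaRect(q),np.median(foot[:,2])]
        if len(hd)>5:
            q=(hd[:,:2]*1000).astype(np.float32); r+=["head",len(hd),cv2.minEnclosingCircle(q),cv2.minAreaRect(q),np.nanmax(hd[:,2]),np.median(hd[:,2])]
        print(*[np.round(x,3) if isinstance(x,float) else x for x in r],sep="\n   ")
E
python3 - <<'E'
from h import *
s=pickle.load(open("top0.pkl","rb")); P=world(s)
b=P[340:360,120:180,2];print("bench",np.nanmean(b),np.nanstd(b))
measure(s)
E
```

```text
bench -0.00022662436075448318 0.0016873904530269783
sq_slot
   foot
   ((431.79547119140625, 237.55856323242188), 64.82817077636719)
   ((432.6585998535156, 237.11358642578125), (94.38943481445312, 94.671875), 44.91014099121094)
   0.008
   head
   356
   ((430.8446960449219, 236.80245971679688), 32.1776123046875)
   ((431.0242614746094, 236.8082733154297), (63.762271881103516, 16.984949111938477), 29.46964454650879)
   0.087
   0.081
ob_narrow
   foot
   ((424.4807434082031, 11.823587417602539), 76.64170837402344)
   ((411.414306640625, 19.37621307373047), (126.57950592041016, 122.08732604980469), 56.43634796142578)
   0.007
   head
   71
   ((443.4327392578125, 0.5472947359085083), 8.467917442321777)
   ((443.0908508300781, 0.5934414863586426), (15.127655029296875, 16.40833854675293), 0.8448650240898132)
   0.082
   0.079
lg_square
   foot
   ((448.4791564941406, -255.00674438476562), 59.91806411743164)
   ((448.065673828125, -255.27980041503906), (116.27304077148438, 118.32752990722656), 46.66650390625)
   0.007
   head
   528
   ((449.8981018066406, -254.60206604003906), 27.51713
[... 224 characters left out ...]
414794921875, 6.744924545288086), (54.33760452270508, 72.3895263671875), 0.8615593910217285)
   0.007
   head
   726
   ((625.4224853515625, 6.048893928527832), 28.537561416625977)
   ((624.9840698242188, 6.401268005371094), (55.50056457519531, 54.142948150634766), 10.541882514953613)
   0.087
   0.081
cross
   foot
   ((635.7679443359375, -261.4787902832031), 57.55360412597656)
   ((635.1032104492188, -261.1452941894531), (93.10417938232422, 93.42658233642578), 81.56098175048828)
   0.007
tub
   head
   611
   ((615.5267333984375, 260.13641357421875), 34.025909423828125)
   ((614.9158325195312, 260.0430603027344), (66.44160461425781, 66.34246826171875), 53.200008392333984)
   0.032
   0.024
```

```bash
cat >> h.py <<'E'
from plant import env
from scipy.spatial.transform import Rotation as R
TRAV=.19
def quat(a):
    y=np.array([np.cos(a),np.sin(a),0]); z=np.array([0,0,-1.]); return R.from_matrix(np.stack([np.cross(y,z),y,z],1)).as_quat()
def best(p,deg,p2=None):
    "yaw (of two) with the least last-joint excursion at both ends"
    c=[]
    for d in (deg,deg+180):
        q=quat(np.radians(d)); J=[env.inverse_kinematics(x,q) for x in (p,p2 if p2 is not None else p)]
        if all(j is not None for j in J): c.append((max(abs(j[5]) for j in J),tuple(q)))
    print("q6max",[round(x[0],2) for x in c]); return np.array(min(c)[1])
def mv(src,dst,z,deg,effort=40,leave=True):
    a=lambda p,h:np.array([p[0],p[1],h]); q=best(a(src,TRAV),deg,a(dst,TRAV))
    env.ungrasp(); env.move_pose(a(src,TRAV),q)
    print("down",env.move_l(a(src,z),q,.12,guard=8)); env.close_gripper(effort); env.dwell(.2)
    print("open",env.read_opening(),"ff",env.read_finger_force(),env.read_tcp_pos().round(4))
    env.move_l(a(src,TRAV),q,.12); print("held",env.read_opening(),env.read_contact_force().round(2))
    env.move_l(a(dst,TRAV),q,.22); env.move_l(a(dst,z+.025),q,.12)
    print("guard",env.move_l(a(dst,z+.001),q,.05,guard=8),env.read_tcp_pos().round(4))
    env.ungrasp(); env.dwell(.3); env.move_l(a(dst,TRAV),q,.12); print("t",env.read_time_s())
def snap(k,name="top"):
    s=env.snapshot(name); cv2.imwrite(f"pics/{name}{k}.png",s["color"]); return s
E
python3 - <<'E'
from h import *
mv((.4498,-.2547),(.6353,-.2613),.043,24.7)
measure(snap(1),["ob_narrow","sm_wide","lg_square","cross"])
snap(1,"side")
E
```

```text
q6max [np.float64(1.03), np.float64(2.26)]
down False
open 0.039376389599335704 ff 40.22698683984345 [ 0.45   -0.2549  0.0437]
held 0.03979582711610683 [ 0.37  0.47 -0.99]
guard True [ 0.6346 -0.2609  0.0438]
t 10.025
ob_narrow
   foot
   ((438.8876647949219, -0.1087779700756073), 67.37055969238281)
   ((439.592041015625, -0.56365966796875), (127.22811889648438, 56.0146598815918), 56.93438720703125)
   0.007
   head
   68
   ((443.3139343261719, 0.6187511682510376), 8.33622932434082)
   ((443.1719055175781, 0.9818534851074219), (15.426387786865234, 15.323051452636719), 31.282705307006836)
   0.083
   0.079
sm_wide
   foot
   ((623.110595703125, 6.200893878936768), 37.00648498535156)
   ((613.552734375, 6.353675842285156), (52.67597579956055, 72.46370697021484), 2.560659885406494)
   0.007
   head
   723
   ((625.4197998046875, 5.990564823150635), 28.42458724975586)
   ((624.9713134765625, 7.109216690063477), (55.91572952270508, 53.96266555786133), 1.1348916292190552)
   0.087
   0.081
lg_square
   foot
   ((449.149169921875, -249.017578125), 58.48970413208008)
   ((457.7896728515625, -224.54000854492188), (52.43550109863281, 116.97817993164062), 70.55718994140625)
   0.007
   head
   3970
   ((380.8768310546875, -83.50962829589844), 30.426464080810547)
   ((377.2274475097656, -91.12234497070312), (17.429975509643555, 60.85028076171875), 64.38771057128906)
   0.71
   0.681
cross
   foot
   ((634.6026000976562, -261.1912841796875), 58.09356689453125)
   ((636.84375, -261.23321533203125), (92.6502685546875, 95.19348907470703), 81.7240982055664)
   0.007
   head
   1793
   ((533.69140625, -185.86692810058594), 151.6516876220703)
   ((537.8832397460938, -180.83346557617188), (51.695945739746094, 301.5671691894531), 50.212764739990234)
   0.668
   0.626
```

View pics/side1.png

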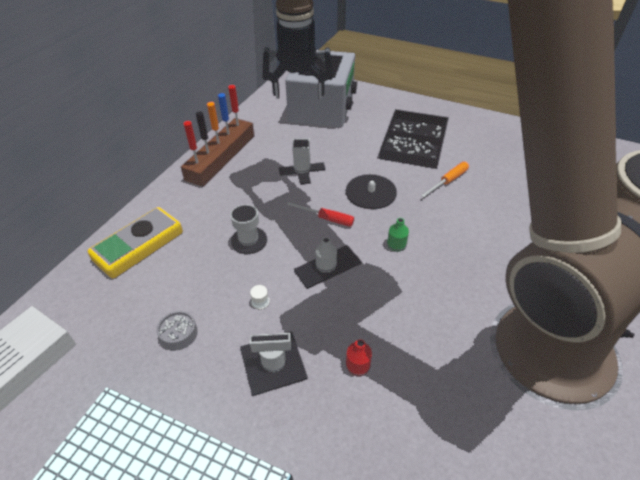

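The square nozzle stands upright on the cross stand at (302,160). Next come wide to the large disc and narrow to the small disc.

Run:
```python
from h import *
mv((.6252,.0065),(.4483,-.2552),.045,30)
mv((.4433,.0008),(.6236,.0063),.017,57)
measure(snap(2),["ob_narrow","lg_square"])
snap(2,"side")
```

```text
q6max [np.float64(1.13), np.float64(2.56)]
down False
open 0.0551695166384977 ff 42.69197600213829 [0.626  0.0064 0.0461]
held 0.05488251178005592 [-0.04 -0.72 -0.69]
guard True [ 0.4478 -0.2548  0.0461]
t 19.9917
q6max [np.float64(1.09), np.float64(2.09)]
down False
open 0.04087304103096282 ff 40.257438899134286 [0.4435 0.0007 0.0175]
held 0.04076935367441603 [-0.51  0.62 -1.29]
guard True [0.6227 0.0064 0.0175]
t 30.325
ob_narrow
   head
   6288
   ((379.72039794921875, -6.079055309295654), 34.76876449584961)
   ((379.2051696777344, -5.749851226806641), (54.995933532714844, 44.53573989868164), 3.8152081966400146)
   0.709
   0.683
lg_square
   foot
   ((447.2918701171875, -255.50489807128906), 59.48452377319336)
   ((447.51519775390625, -255.82029724121094), (114.45523071289062, 118.24060821533203), 0.4226340353488922)
   0.007
   head
   785
   ((447.63397216796875, -254.2328643798828), 28.167367935180664)
   ((446.7518310546875, -253.97349548339844), (54.389644622802734, 54.87204360961914), 1.2030307054519653)
   0.086
   0.081
```

View pics/side2.png

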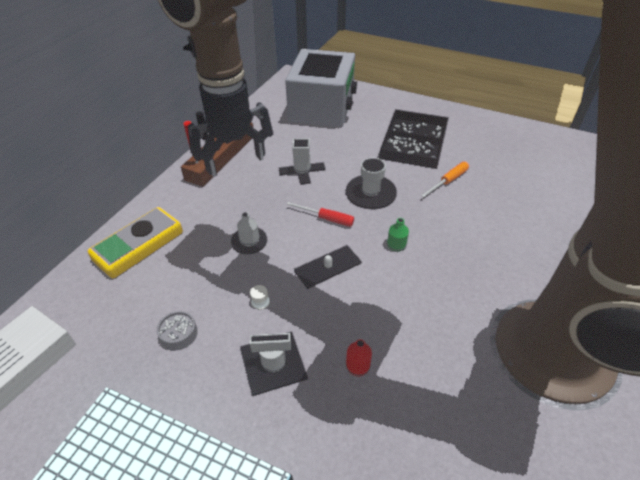

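Wide is on the large disc (372,177), and narrow is on the small disc (248,230) with the oblong peg free. Next are slot to the oblong and square to the square foot.

Run:
```python
from h import *
mv((.4309,.2368),(.440,-.0005),.049,119.5)
mv((.6353,-.2613),(.4325,.2372),.043,24.7)
env.move_pose([.25,-.55,.25],env.read_tcp_rot())
measure(snap(3))
snap(3,"side"); print(env.read_time_s())
```

```text
q6max [np.float64(2.19), np.float64(1.47)]
down False
open 0.03873456640037809 ff 39.542094469070435 [0.4313 0.2369 0.0498]
held 0.038669549233150774 [-0.25  0.02 -1.18]
guard True [ 0.4393 -0.0005  0.0499]
t 41.1583
q6max [np.float64(0.88)]
down False
open 0.04006686100717404 ff 40.9028427262092 [ 0.6358 -0.2616  0.0438]
held 0.039452711638026404 [-0.12  0.49 -1.28]
guard True [0.4319 0.2369 0.0437]
t 52.9
sq_slot
   foot
   ((433.714111328125, 237.52023315429688), 64.94940185546875)
   ((432.7616271972656, 236.911376953125), (95.10057067871094, 94.21027374267578), 44.570430755615234)
   0.007
   head
   523
   ((430.91534423828125, 237.08853149414062), 27.645357131958008)
   ((431.0919189453125, 237.1320037841797), (40.80792236328125, 40.694549560546875), 25.883005142211914)
   0.086
   0.082
ob_narrow
   foot
   ((438.6752624511719, 2.3125197887420654), 67.96483612060547)
   ((423.220458984375, 12.208084106445312), (125.90003967285156, 94.67310333251953), 56.10486602783203)
   0.007
   head
   323
   ((439.259033203125, -0.16210168600082397), 32.37110137939453)
   ((439.0604553222
[... 588 characters left out ...]
 ((624.1654663085938, 6.947565078735352), (73.77042388916016, 72.4007339477539), 0.42227429151535034)
   0.007
   head
   69
   ((621.83935546875, 6.465440273284912), 8.182344436645508)
   ((622.0491333007812, 6.142550945281982), (15.490012168884277, 14.910276412963867), 0.5651078224182129)
   0.083
   0.079
cross
   foot
   ((636.4210205078125, -261.01123046875), 57.79454040527344)
   ((635.216796875, -261.0757751464844), (93.15155792236328, 92.43636322021484), 81.16637420654297)
   0.007
tub
   head
   636
   ((615.8352661132812, 260.3468322753906), 34.16212463378906)
   ((614.83740234375, 259.851806640625), (66.19198608398438, 66.06401824951172), 57.46260070800781)
   0.031
   0.024
55.85
```

View pics/side3.png

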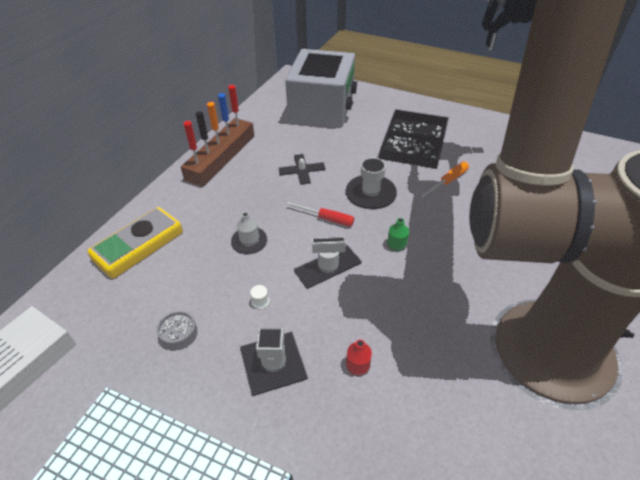

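View pics/top3.png

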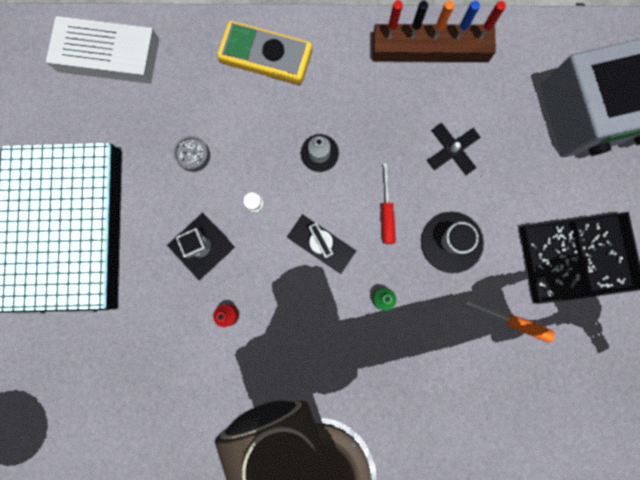

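Both views show every nozzle upright on its matching foot. Each is within 3 mm of its foot centre with its top at about 0.08 m, the cross stand is empty and the tub hasn't moved.

```bash
python3 -c "
from plant import env
print(env.finish_job())"
```

```text
the job is handed in; nothing more can be done
None
```

I handed the job in at about 56 s: all four nozzles are fully down on their matching stands, the cross-footed stand is empty and the tub has not moved, though the hand-in call returned no verdict.

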